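Swap the anvil tools back onto their own rest plates

ROBOT

A 6-joint arm with a two-finger parallel gripper is mounted at the origin on the work surface. World frame = base frame: x ahead of the robot, y to its left, z up, the work surface at z = 0. Lengths are in m, angles in rad, forces in N, time in s.
With the tool pointing down it reaches from about 0.275 to 0.775 m from the base axis. Payload 14.6 kg.
Tool frame: the origin (TCP) lies at the very end of the fingers, on their centre line; the grasp point (between the pads) lies 19 mm behind it (r.hold_point_z is the distance from the TCP to the grasp point, in m); z points along the fingers, y is the direction in which the jaws open and shut (so a half turn about z gives the same grasp; the last joint's range is limited). The gripper opens to 85 mm and grips with 20 to 120 N. Pads are 22 mm wide; open, the fingers measure 114 mm over their backs; the gripper's body (76 mm by 85 mm) begins 54 mm behind the grasp point. The pads swing forward as they close: fully open they stand 13 mm farther back than shut.
Start: joints at [-1.498, 0.263, -0.048, 1.259, 0, 1.415], TCP at [0.119, -0.511, 0.231] pointing down, gripper open.
Joint ranges: [-2.65, 2.65], [-0.89, 1.7], [-1.18, 1.37], [-2.13, 2.11], [-1.35, 1.29], [-3.14, 3.14]. Speed limits (rad/s): [1.89, 1.89, 2.57, 2.79, 3.14, 3.14].

INTERFACE

Orientations are given as a rotation vector (axis times angle).
In Python, from cell import sense, snapshot, job, r gives the robot as it stands.
- The arm moves only by the tool step_arm, never from a script. Its argument "rows" is one flat list of numbers, 5 for each row, row after row: the closure, from 0 (fully open) to 1 (shut), then the shift along the tool's x, y, z in units of 25 mm (1.0 is 25 mm), then the turn about the tool's z in degrees. In form: [fingers, x, y, z, yaw, fingers, x, y, z, yaw, ...]. A call has 1 to 8 rows; each row is the pose to reach, as a shift and turn from the pose commanded when the call began, along the tool's axes at that moment; what a row does not reach only later rows make up. A row lasts 1/10 s, in which the tool goes at most 50 mm and 8.59 degrees, less where a joint would pass 70% of its speed; a pose out of reach is approached as far as the arm can. A call with a gripper value outside its range is refused whole. The fingers move at their own pace and stop on an object; "force" is the grip in N (left out, the last holds). Time passes only in rows, so rows that repeat a pose let the fingers close. It gives the time, the measured TCP pose, the force and the opening at its end, in the units of the state.
- sense(): the state, without advancing time (a new reading comes with each control period).
- snapshot(name): name is "side" or "top"; returns a dict with "image" (480x640x3 uint8, blue, green, red), "depth" (480x640 float32, m along the optical axis (not along the pixel's ray), 0 where there is no reading), "K" (3x3 intrinsics, pixels), "eye" and "rotation" of the camera in the world. Camera axes: x right, y up, looking along -z (the intrinsics and any distortion apply to the point x, -y, -z); pixel columns grow to the right and rows downward; lengths in m; the calibration is good to about 2 mm. A picture is of the moment at which its call begins.
- job.sign_off(): hands the job in, once; it reports no verdict.
The state is a dict: "clock": time; "joint_pos": joint angles; "qd": joint speeds; "effort": joint torques, N m; "ee_pos": TCP position; "orientation": TCP orientation; "ft_force": force on the tool from outside, world axes, zero at the start; "ft_torque": the same for the moment, N m; "grip_width": finger opening in m.
Only numpy, scipy, OpenCV 4.12 (cv2) and the standard library are available. Lean on these libraries where they do the work, as an engineer would, in place of code of your own. Each camera call takes 0.05 s, during which the arm holds its last target. There are 200 camera calls.

TASK

The three steel anvil tools have been put away on each other's plywood rest plates: put each on the plate cut to the shape of its own foot (the ring on the round plate, the V-block on the square one, the two-pin bending fork on the oblong one), upright and flat, centred, and the V-block and fork lined up with the edges of their plates. To make room, set one tool down for a moment on the empty slatted wooden rest and let go of it there; at the end that rest is empty again. Leave the mug and the jar where they stand, and tip none of the tools over.

Things in the scene. Friction and masses are not known exactly. Their poses are not given: they have to be found in the camera images.
- bolster: Bolster ring: plain steel ring standing on its end, outer diameter 52, hole 26 right through, 45 high, 0.4 to 0.73 kg. Origin: centre of its underside, z up. At the start it stands on the square plate. Sizes in mm.
- vblock: V-block: plain steel block 46 x 46, 48 high, with a V groove 34 wide and 17 deep along its x axis in the top; flat vertical sides, solid up to 31 high, 0.43 to 0.81 kg. Origin: centre of its underside, z up; x and y square to its sides. At the start it stands on the oblong plate. A quarter turn makes no difference to how it must lie on its plate. Sizes in mm.
- fork: Bending fork: plain steel oblong block 78 (along its x) x 34 (along its y), 24 high, with two upright round pins of diameter 16 on top at x = +24 and -24, their tops 50 above the underside, 0.4 to 0.76 kg. Origin: centre of its underside, z up. At the start it stands on the round plate. A half turn makes no difference to how it must lie. Sizes in mm.
- plate_round: Round plywood rest plate, diameter 110, 12 thick, fixed on the bench, flat on top, with a thin flush round rubber inlay of the ring's outline at its centre. Home of the ring. Origin: centre of its underside, on the bench; z up. Sizes in mm.
- plate_square: Square plywood rest plate 100 x 100, 12 thick, fixed on the bench, flat on top, with a thin flush square rubber inlay at its centre, sides parallel to the plate's. Home of the V-block. Origin: centre of its underside; x and y parallel to its edges. Sizes in mm.
- plate_oblong: Oblong plywood rest plate 130 (along its x) x 70 (along its y), 12 thick, fixed on the bench, flat on top, with a thin flush oblong rubber inlay at its centre, its length along the plate's x. Home of the bending fork. Origin: centre of its underside. Sizes in mm.
- rest: Wooden rest of three parallel slats on two battens, 106 x 106, top 22 above the bench, gaps of 8 between the slats, fixed on the bench, empty at the start: the free spot, where any tool can stand. Origin: centre of its underside on the bench; slats along its x. Sizes in mm.
- mug: White mug, radius 40, 85 high, with a handle at its own +y, standing loose on the bench among the plates; not to be moved. Origin: centre of its underside. Sizes in mm.
- jar: Small glass jar with a steel cap, radius 28, 75 high, standing loose on the bench among the plates; not to be moved. Origin: centre of its underside. Sizes in mm.
Things that resemble listed ones, but are neither listed nor needed, are in the scene too. What is shaped like the vblock but pink is not meant. Leave any black look-alike of the fork alone.

How it is judged:
On the way:
1. one of the three tools stands upright on the slatted rest, within 35 mm of its centre, let go (((horizontal distance between bolster and rest below 0.035 m and z of bolster in the frame of rest between 0.017 and 0.028 m and angle between bolster's own z axis and vertical below 0.1 rad and contact force between bolster and the fingers below 0.3 N) or (horizontal distance between vblock and rest below 0.035 m and z of vblock in the frame of rest between 0.017 and 0.028 m and angle between vblock's own z axis and vertical below 0.1 rad and contact force between vblock and the fingers below 0.3 N) or (horizontal distance between fork and rest below 0.035 m and z of fork in the frame of rest between 0.017 and 0.028 m and angle between fork's own z axis and vertical below 0.1 rad and contact force between fork and the fingers below 0.3 N))), for 0.2 s.
At the end, for the whole second after the job is handed in: Ring on the round plate, V-block on the square, fork on the oblong: each flat, upright within 0.1 rad, its centre within 13 mm of the plate's, released, at rest; V-block (any quarter turn) and fork (either way round) within 0.21 rad of their plate's edges. The slatted rest is empty (horizontal distance between bolster and plate_round below 0.013 m and z of bolster in the frame of plate_round between 0.008 and 0.017 m and angle between each of bolster, vblock, fork's own z axis and vertical below 0.1 rad and linear speed of each of bolster, vblock, fork below 0.02 m/s and angular speed of each of bolster, vblock, fork below 0.2 rad/s and contact force between each of bolster, vblock, fork and the fingers below 0.3 N and horizontal distance between vblock and plate_square below 0.013 m and z of vblock in the frame of plate_square between 0.008 and 0.017 m and horizontal distance between fork and plate_oblong below 0.013 m and z of fork in the frame of plate_oblong between 0.008 and 0.017 m and (angle between the x axis of vblock and the x axis of plate_square, either way round below 0.21 rad or angle between the x axis of vblock and the y axis of plate_square, either way round below 0.21 rad) and angle between the x axis of fork and the x axis of plate_oblong, either way round below 0.21 rad); the robot touches nothing.
It fails at once if the mug or the jar is shifted by more than 25 mm or tipped (distance of any of mug, jar from where it was at the start of the episode above 0.025 m or angle between any of mug, jar's own z axis and vertical above 0.5 rad).
It fails at once if a tool is tipped over (angle between any of bolster, vblock, fork's own z axis and vertical above 0.8 rad).
It also fails if it takes over 112 s, if anything falls off the work surface, if the arm or the gripper's body presses on something with over 40 N, if the wrist force passes 120 N, or if a joint passes its speed limit or range.

## Working session

There is one attempt and no reset: what is moved stays moved. The work goes in short steps, Python scripts to look and compute and a tool call to move; the robot and the scene stay as the last step left them, time stands still between calls to the robot, and variables do not carry over. Pictures are saved under pics/ and viewed, about 12 in all and at most 16, crops included, and the job is handed in when it is done.

Besides the shell and the picture viewer there is one more tool, called after "Request:" as name(argument=value, ...), one argument or row to a line, values as JSON. step_arm: Moves the arm, as the interface text tells. Its arguments: {"type":"object","properties":{"rows":{"type":"array","items":{"type":"number"}},"force":{"type":"number"}},"required":["rows"]}

```bash
ls; mkdir -p pics; python3 - <<'E'
from cell import sense,snapshot,job,r
import cv2,numpy as np
print(sense(), r.hold_point_z)
for n in("top","side"):
    s=snapshot(n); cv2.imwrite(f"pics/{n}0.png",s["image"]); np.savez(f"{n}0.npz",**s)
    print(n,s["K"],s["eye"],s["rotation"])
E
```

```text
pics
{'clock': 0.0, 'joint_pos': array([-1.49830124e+00,  2.63539534e-01, -4.89527089e-02,  1.25938965e+00,
        2.20783491e-05,  1.41548791e+00]), 'qd': array([-0.0004607 ,  0.00031442,  0.00070766,  0.00042329,  0.00052066,
        0.00142497]), 'effort': array([-6.95610324e-04, -6.37615442e+01,  3.84564042e+01,  1.36732048e-02,
       -2.62043341e-04,  4.89827997e-06]), 'ee_pos': array([ 0.11854169, -0.5111584 ,  0.2308107 ]), 'orientation': array([-3.12015908e+00, -3.56936493e-01, -1.05201107e-04]), 'ft_force': array([ 0.0707963 ,  0.40092074, -0.43322277]), 'ft_torque': array([ 0.01814696, -0.00993337, -0.03097664]), 'grip_width': 0.0853523717904087} 0.0187
top [[499.08821579   0.         323.38888999]
 [  0.         499.08821579 244.08703707]
 [  0.           0.           1.        ]] [ 0.5122207  -0.01716748  0.9014058 ] [ 0.10259031 -0.04660054 -1.59739851]
side [[544.99729923   0.         308.35395753]
 [  0.         544.99729923 236.1581819 ]
 [  0.           0.           1.        ]] [0.18763156 0.74478209 0.53390028] [ 0.35667509 -1.35323167 -2.34999348]
```

View pics/top0.png

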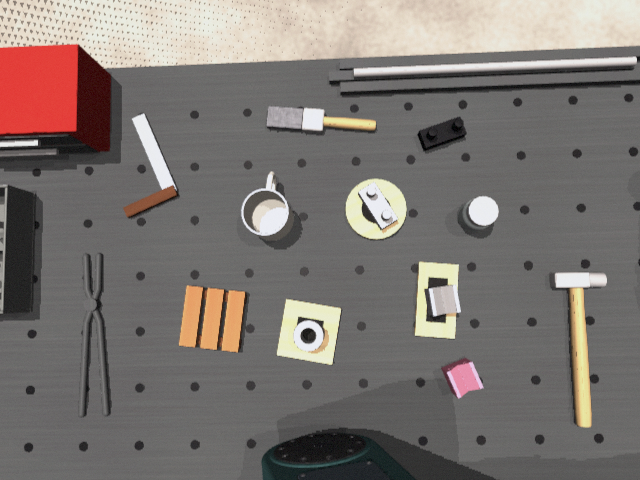

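View pics/side0.png

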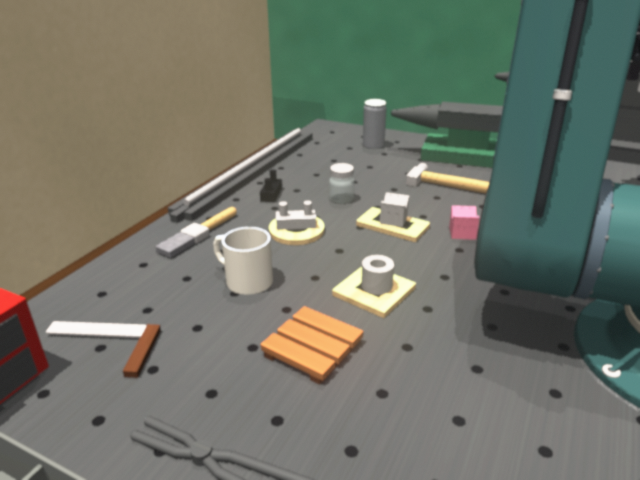

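The top view shows the ring on the square plate at (309,333), the V-block on the oblong plate at (440,300), and the fork on the round plate at (377,208). The rest is at (212,319), the mug at (267,213) and the jar at (482,212). The pink and black look-alikes are at (464,378) and (442,133).

```bash
cat > h.py <<'E'
import cv2,numpy as np
from scipy.spatial.transform import Rotation as R
def load(n): return dict(np.load(n))
def plane(s,uv,z):
    uv=np.atleast_2d(uv).astype(float);K=s["K"]
    d=np.c_[(uv[:,0]-K[0,2])/K[0,0],-(uv[:,1]-K[1,2])/K[1,1],-np.ones(len(uv))]
    d=d@R.from_rotvec(s["rotation"]).as_matrix().T
    return s["eye"]+d*((z-s["eye"][2])/d[:,2])[:,None]
def cloud(s):
    v,u=np.mgrid[:480,:640];K=s["K"];D=s["depth"]
    d=np.stack([(u-K[0,2])/K[0,0],-(v-K[1,2])/K[1,1],-np.ones_like(D)],-1)*D[...,None]
    return d@R.from_rotvec(s["rotation"]).as_matrix().T+s["eye"]
def rect(P):
    (c,(w,h),a)=cv2.minAreaRect((P[:,:2]*1000).astype(np.float32))
    return np.round(c,1),round(w,1),round(h,1),round(a,1)   # angle: of side w from +x, deg
def box(m,b):
    o=np.zeros_like(m);o[b[1]:b[3],b[0]:b[2]]=m[b[1]:b[3],b[0]:b[2]];return o
E
python3 - <<'E'
from h import *
s=load("top0.npz");im=s["image"];hsv=cv2.cvtColor(im,cv2.COLOR_BGR2HSV)
H,S,V=[hsv[...,i].astype(int) for i in range(3)]
C=cloud(s)
yel=(H>15)&(H<40)&(S>50)&(V>120); ora=(H<18)&(S>130)&(V>120)
def uv(m): v,u=np.nonzero(m);return np.c_[u,v]
B={"round":(335,170,415,250),"square":(270,290,350,375),"oblong":(405,250,470,350)}
for k,b in B.items():
    p=uv(box(yel,b));P=plane(s,p,.012);print(k,len(p),rect(P), "z",np.median(C[p[:,1],p[:,0],2]))
    if k=="round": print(cv2.minEnclosingCircle((P[:,:2]*1000).astype(np.float32)))
p=uv(box(ora,(170,275,255,360)));print("rest",rect(plane(s,p,.022)),np.median(C[p[:,1],p[:,0],2]))
for k,b in B.items():
    for lo,hi in((.028,.046),(.050,.066)):
        m=box((C[...,2]>lo)&(C[...,2]<hi),b); p=uv(m)
        if len(p)<8: continue
        n,l,st,ce=cv2.connectedComponentsWithStats(m.astype(np.uint8))
        print(k,lo,"z",np.median(C[m][:,2]),"all",rect(C[m]))
        for i in range(1,n):
            if st[i,4]>15:
                Q=C[l==i];print("   ",st[i,4],rect(Q),np.median(Q[:,2]))
for k,b in{"mug":(235,165,300,245),"jar":(455,190,505,240)}.items():
    m=box(C[...,2]>.06,b);print(k,rect(C[m]),C[m][:,2].max())
print("depth zeros",(s["depth"]==0).mean())
crop=cv2.resize(im[165:375,265:475],None,fx=2.8,fy=2.8,interpolation=cv2.INTER_CUBIC);cv2.imwrite("pics/crop0.png",crop)
E
```

```text
round 266 (array([652.4, -80.7]), 107.4, 98.0, 88.0) z 0.01220036005984071
((657.9268798828125, -81.93069458007812), 54.77406311035156)
square 518 (array([443.8,  43.6]), 100.0, 101.4, 78.9) z 0.012269469292055413
oblong 407 (array([ 493.6, -182.6]), 71.0, 131.3, 84.2) z 0.012289891647267237
rest (array([470.8, 212.5]), 104.1, 104.7, 82.4) 0.022211505971841183
round 0.028 z 0.0360826836104261 all (array([660.1, -84.2]), 78.0, 34.6, 30.3)
    727 (array([660.1, -84.2]), 78.0, 34.6, 30.3) 0.0360826836104261
round 0.05 z 0.0615933700795232 all (array([660.2, -84. ]), 63.0, 15.2, 30.7)
    77 (array([680.7, -72. ]), 14.3, 14.0, 3.2) 0.061692098091046255
    75 (array([639.3, -96.3]), 14.6, 14.8, 34.0) 0.06147942592448652
square 0.028 z 0.037796811098589345 all (array([448.2,  41.2]), 37.4, 38.5, 43.7)
    17 (array([432.7,  50.3]), 19.2, 4.3, 37.2) 0.04078548440654817
square 0.05 z 0.057189172845727 all (array([439.5,  41.3]), 49.5, 50.7, 43.1)
    573 (array([439.5,  41.3]), 49.5, 50.7, 43.1) 0.057189172845727
oblong 0.028 z 0.0433501988147571 all (array([ 492.4, -185.1]), 46.0, 43.6, 7.0)
    92 (array([ 493. , -186.3]), 12.5, 47.1, 89.4) 0.043854594584672946
    49 (array([ 490. , -164.2]), 44.9, 1.2, 7.2) 0.037257416918487274
oblong 0.05 z 0.057851762217394964 all (array([ 492.6, -186.9]), 46.0, 46.9, 7.0)
    314 (array([ 494.5, -200.9]), 46.3, 19.7, 3.1) 0.05769393218887847
    275 (array([ 490.9, -172.8]), 46.0, 18.3, 6.9) 0.057988387619130166
mug (array([595.9,  76.6]), 237.1, 83.4, 28.9) 0.901405803966691
jar (array([ 586.6, -144.1]), 48.8, 293.1, 25.1) 0.901405803966691
depth zeros 0.004052734375
```

View pics/crop0.png

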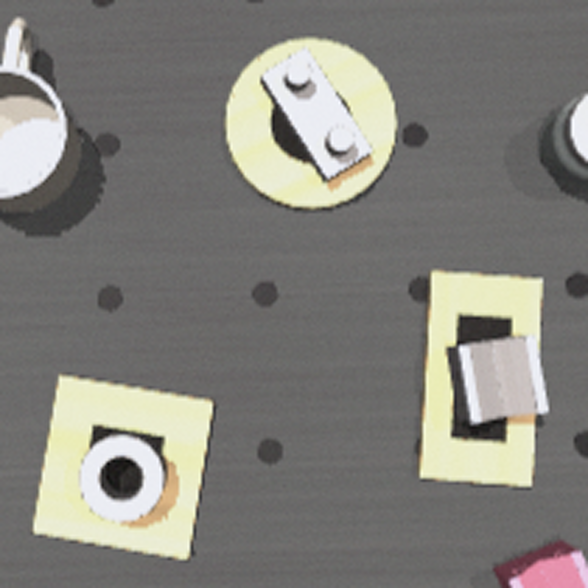

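```bash
cat > go.py <<'E'
# usage: go.py x y z(mm) xangle(deg): shift needed in tool axes, units of 25 mm, and yaw
import sys,numpy as np
from scipy.spatial.transform import Rotation as R
from cell import sense
s=sense();M=R.from_rotvec(s["orientation"]).as_matrix()
xa=np.degrees(np.arctan2(M[1,0],M[0,0]))
print("t",round(s["clock"],2),"tcp",np.round(s["ee_pos"]*1000,1),"xa",round(xa,1),"tilt",round(np.degrees(np.arccos(-M[2,2])),2),"q6",round(s["joint_pos"][5],2),"w",round(s["grip_width"]*1000,1),"F",np.round(s["ft_force"],1))
a=[float(v) for v in sys.argv[1:]]
while a:
    x,y,z,t=a[:4];a=a[4:]
    d=M.T@(np.array([x,y,z])/1000-s["ee_pos"])/.025
    print("target",(x,y,z,t),"shift",np.round(d,2),"yaw",round(-((t-xa+180)%360-180),1))
E
python3 go.py 439.5 41.3 150 100
```

```text
t 0.1 tcp [ 118.6 -511.2  230.9] xa 13.1 tilt 0.06 q6 1.42 w 85.3 F [-0.5 -0.2 -0.1]
target (439.5, 41.3, 150.0, 100.0) shift [ 17.5  -18.63   3.26] yaw -86.9
```

Request:
step_arm(
  rows=[0, 17.5, -18.63, 3.2, -87, 0, 17.5, -18.63, 3.2, -87, 0, 17.5, -18.63, 3.2, -87, 0, 17.5, -18.63, 3.2, -87, 0, 17.5, -18.63, 3.2, -87, 0, 17.5, -18.63, 3.2, -87, 0, 17.5, -18.63, 3.2, -87, 0, 17.5, -18.63, 3.2, -87],
  force=60,
)

```text
clock: 0.9
ee_pos: [0.3176, -0.1678, 0.1816]
orientation: [2.373, 2.058, 0.0]
ft_force: [0.9, -0.6, -0.9]
grip_width: 0.0854
```

```bash
python3 go.py 439.5 41.3 130 100
```

```text
t 0.9 tcp [ 317.6 -167.8  181.6] xa 81.9 tilt 0.02 q6 1.0 w 85.4 F [ 0.9 -0.6 -0.9]
target (439.5, 41.3, 130.0, 100.0) shift [8.97 3.64 2.06] yaw -18.1
```

Request:
step_arm(
  rows=[0, 9, 3.64, 2, -18, 0, 9, 3.64, 2, -18, 0, 9, 3.64, 2, -18, 0, 9, 3.64, 2, -18, 0, 9, 3.64, 2, -18, 0, 9, 3.64, 2, -18, 0, 9, 3.64, 2, -18],
)

```text
clock: 1.6
ee_pos: [0.4402, 0.0404, 0.1313]
orientation: [-2.025, -2.4, 0.001]
ft_force: [0.0, -0.7, 0.2]
grip_width: 0.0853
```

```bash
python3 go.py 439.5 41.3 22 100; python3 - <<'E'
from h import *
from cell import snapshot
s=snapshot("side");cv2.imwrite("pics/side1.png",s["image"])
E
```

```text
t 1.6 tcp [440.2  40.4 131.3] xa 99.7 tilt 0.08 q6 1.31 w 85.3 F [ 0.  -0.7  0.2]
target (439.5, 41.3, 22.0, 100.0) shift [ 0.04 -0.02  4.37] yaw -0.3
```

View pics/side1.png

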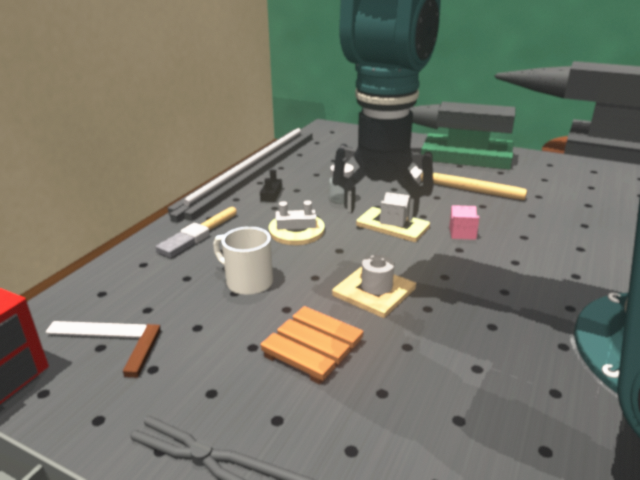

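The gripper hangs open over the ring (377,275), jaws to either side, so I'll go down and grip.

Request:
step_arm(
  rows=[0, 0, 0, 1.5, 0, 0, 0, 0, 3, 0, 0, 0, 0, 4, 0, 0, 0, 0, 4.3, 0, 0, 0, 0, 4.3, 0, 1, 0, 0, 4.3, 0, 1, 0, 0, 4.3, 0, 1, 0, 0, 4.3, 0],
  force=60,
)

```text
clock: 2.45
ee_pos: [0.441, 0.0392, 0.0257]
orientation: [2.028, 2.397, 0.001]
ft_force: [-3.9, -2.7, 16.3]
grip_width: 0.0501
```

Request:
step_arm(
  rows=[1, 0, 0, 0, 0, 1, 0, 0, 0, 0, 1, 0, 0, -0.5, 0, 1, 0, 0, -1.5, 0, 1, 0, 0, -3, 0, 1, 0, 0, -4, 0, 1, 0, 0, -4, 0],
)

```text
clock: 3.15
ee_pos: [0.4421, 0.0393, 0.1273]
orientation: [2.026, 2.395, 0.005]
ft_force: [0.9, -0.1, -4.9]
grip_width: 0.0499
```

```bash
python3 go.py 470.8 212.5 130 130  470.8 212.5 36 130
```

```text
t 3.15 tcp [442.1  39.3 127.3] xa 99.5 tilt 0.32 q6 1.31 w 49.9 F [ 0.9 -0.1 -4.9]
target (470.8, 212.5, 130.0, 130.0) shift [ 6.64  2.28 -0.1 ] yaw -30.5
target (470.8, 212.5, 36.0, 130.0) shift [6.65 2.26 3.66] yaw -30.5
```

Request:
step_arm(
  rows=[1, 1, 0.3, 0, -5, 1, 2.5, 0.9, 0, -12, 1, 4.2, 1.4, 0, -20, 1, 5.6, 1.9, 0, -27, 1, 6.4, 2.2, 0, -30, 1, 6.6, 2.25, 0, -30, 1, 6.6, 2.25, 1.5, -30, 1, 6.6, 2.25, 2.5, -30],
)

```text
clock: 3.95
ee_pos: [0.4677, 0.211, 0.0597]
orientation: [-1.34, -2.841, 0.001]
ft_force: [-1.3, -1.1, -4.0]
grip_width: 0.0497
```

```bash
python3 go.py 470.8 210.5 36 130
```

```text
t 3.95 tcp [467.7 211.   59.7] xa 129.5 tilt 0.06 q6 1.15 w 49.7 F [-1.3 -1.1 -4. ]
target (470.8, 210.5, 36.0, 130.0) shift [-0.1   0.08  0.95] yaw -0.5
```

Request:
step_arm(
  rows=[1, 0, 0, 0.4, 0, 1, 0, 0, 0.7, 0, 1, 0, 0, 0.9, 0, 1, 0, 0, 0.9, 0, 1, 0, 0, 0.9, 0],
)

```text
clock: 4.45
ee_pos: [0.469, 0.2115, 0.0399]
orientation: [1.339, 2.841, 0.001]
ft_force: [-0.3, 0.4, -3.3]
grip_width: 0.0499
```

Request:
step_arm(
  rows=[1, 0, 0, 0.1, 0, 1, 0, 0, 0.14, 0, 1, 0, 0, 0.14, 0, 1, 0, 0, 0.14, 0],
)

```text
clock: 4.85
ee_pos: [0.4686, 0.2115, 0.0359]
orientation: [1.339, 2.842, 0.0]
ft_force: [-0.7, 0.4, -3.2]
grip_width: 0.0498
```

Request:
step_arm(
  rows=[1, 0, 0, 0.06, 0, 1, 0, 0, 0.06, 0, 1, 0, 0, 0.06, 0],
)

```text
clock: 5.15
ee_pos: [0.4686, 0.2115, 0.0357]
orientation: [1.339, 2.841, 0.001]
ft_force: [-8.9, -2.6, 24.8]
grip_width: 0.0497
```

Contact (force 25 N up). I'll release, rise and look from the top.

Request:
step_arm(
  rows=[0, 0, 0, -0.04, 0, 0, 0, 0, -0.04, 0, 0, 0, 0, -0.04, 0, 0, 0, 0, -0.04, 0, 0, 0, 0, -1, 0, 0, 0, 0, -3, 0, 0, 0, 0, -4.2, 0, 0, 0, 0, -4.2, 0],
)

```text
clock: 5.95
ee_pos: [0.4705, 0.212, 0.143]
orientation: [1.337, 2.838, 0.006]
ft_force: [0.5, 0.6, -1.4]
grip_width: 0.0856
```

```bash
python3 go.py 492.6 -186.9 130 187
```

```text
t 5.95 tcp [470.5 212.  143. ] xa 129.5 tilt 0.35 q6 1.15 w 85.6 F [ 0.5  0.6 -1.4]
target (492.6, -186.9, 130.0, 187.0) shift [-12.87  -9.48   0.5 ] yaw -57.5
```

Request:
step_arm(
  rows=[0, -12.87, -9.48, 0.4, -57.5, 0, -12.87, -9.48, 0.4, -57.5, 0, -12.87, -9.48, 0.4, -57.5, 0, -12.87, -9.48, 0.4, -57.5, 0, -12.87, -9.48, 0.4, -57.5, 0, -12.87, -9.48, 0.4, -57.5, 0, -12.87, -9.48, 0.4, -57.5, 0, -12.87, -9.48, 0.4, -57.5],
)

```text
clock: 6.75
ee_pos: [0.4881, -0.1456, 0.1297]
orientation: [0.201, -3.135, -0.001]
ft_force: [0.9, 0.3, -0.7]
grip_width: 0.0856
```

Request:
step_arm(
  rows=[0, 0, 0, 0, 0, 0, 0, 0, 0, 0, 0, 0, 0, 0, 0],
)

```text
clock: 7.05
ee_pos: [0.4882, -0.1432, 0.1299]
orientation: [0.192, -3.135, -0.001]
ft_force: [-0.2, 0.3, -0.6]
grip_width: 0.0856
```

```bash
python3 go.py 492.6 -186.9 20 187; python3 - <<'E'
from h import *
from cell import snapshot
s=snapshot("side");cv2.imwrite("pics/side2.png",s["image"])
s=snapshot("top");C=cloud(s)
m=box((C[...,2]>.06)&(C[...,2]<.075),(170,275,255,360));print("ring on rest",rect(C[m]),np.median(C[m][:,2]))
E
```

```text
t 7.05 tcp [ 488.2 -143.2  129.9] xa -173.0 tilt 0.07 q6 -0.57 w 85.6 F [-0.2  0.3 -0.6]
target (492.6, -186.9, 20.0, 187.0) shift [ 0.04 -1.76  4.39] yaw 0.0
ring on rest (array([467., 213.]), 50.2, 50.9, 74.1) 0.0669757419995789
```

View pics/side2.png

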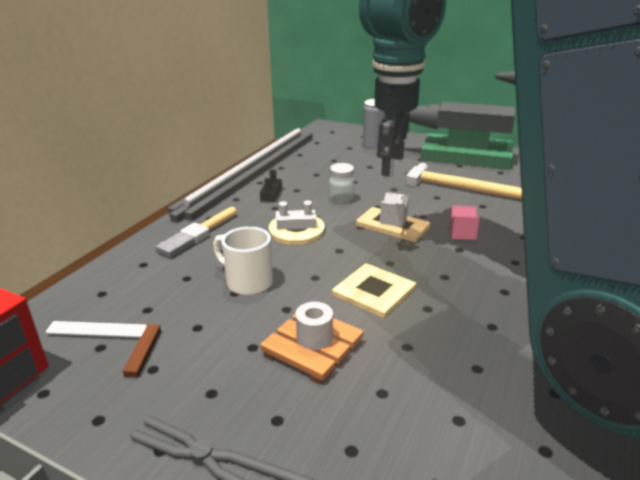

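The ring stands upright on the rest at (314,325), and the square plate is empty at (375,288). Next I'll grip the V-block.

Request:
step_arm(
  rows=[0, 0.04, -1.76, 0, 0, 0, 0.04, -1.76, 0.5, 0, 0, 0.04, -1.76, 2, 0, 0, 0.04, -1.76, 3.5, 0, 0, 0.04, -1.76, 4.2, 0, 0, 0.04, -1.76, 4.3, 0, 0, 0.04, -1.76, 4.3, 0, 0, 0.04, -1.76, 4.3, 0],
)

```text
clock: 7.95
ee_pos: [0.4938, -0.1878, 0.0241]
orientation: [-0.193, 3.134, -0.001]
ft_force: [-0.4, -1.1, 0.0]
grip_width: 0.0856
```

Request:
step_arm(
  rows=[1, 0, 0, 0, 0, 1, 0, 0, 0, 0, 1, 0, 0, 0, 0, 1, 0, 0, 0, 0, 1, 0, 0, 0, 0, 1, 0, 0, 0, 0],
)

```text
clock: 8.55
ee_pos: [0.4932, -0.1878, 0.0236]
orientation: [-0.193, 3.135, -0.0]
ft_force: [-2.0, 2.8, 9.2]
grip_width: 0.0447
```

```bash
python3 go.py 492.6 -186.9 20 187
```

```text
t 8.55 tcp [ 493.2 -187.8   23.6] xa -173.0 tilt 0.05 q6 -0.64 w 44.7 F [-2.   2.8  9.2]
target (492.6, -186.9, 20.0, 187.0) shift [0.02 0.04 0.14] yaw 0.0
```

Request:
step_arm(
  rows=[1, 0, 0, -0.4, 0, 1, 0, 0, -1.5, 0, 1, 0, 0, -3, 0, 1, 0, 0, -4, 0, 1, 0, 0, -4, 0, 1, 0, 0, -4, 0],
)

```text
clock: 9.15
ee_pos: [0.4927, -0.1878, 0.1224]
orientation: [0.192, -3.135, -0.0]
ft_force: [-1.2, -0.2, -7.5]
grip_width: 0.0448
```

```bash
python3 - <<'E'
from h import *
from cell import snapshot
s=snapshot("top");hsv=cv2.cvtColor(s["image"],cv2.COLOR_BGR2HSV);H,S,V=[hsv[...,i].astype(int) for i in range(3)]
C=cloud(s)
m=box((abs(C[...,2]-.012)<.004),(270,290,350,375));print(rect(C[m]),m.sum())
m=box((V<60)&(abs(C[...,2]-.012)<.004),(290,312,328,352));m=cv2.morphologyEx(m.astype(np.uint8),2,np.ones((3,3)))>0;print("inlay",rect(C[m]),m.sum())
E
python3 go.py 443.8 43.6 124 168.9
```

```text
(array([442.7,  43.6]), 99.9, 100.4, 79.0) 3189
inlay (array([443.8,  44. ]), 41.9, 43.1, 79.0) 538
t 9.2 tcp [ 492.3 -187.5  121.7] xa -173.0 tilt 0.11 q6 -0.64 w 45.3 F [ 0.3  0.4 -7.4]
target (443.8, 43.6, 124.0, 168.9) shift [ 0.79  9.41 -0.08] yaw 18.1
```

Request:
step_arm(
  rows=[1, 0.1, 0.8, 0, 2, 1, 0.2, 2.4, 0, 5, 1, 0.4, 4.2, 0, 9, 1, 0.6, 6, 0, 13, 1, 0.7, 7.6, 0, 16, 1, 0.8, 8.8, 0, 18, 1, 0.8, 9.3, 0, 18, 1, 0.8, 9.41, 0, 18],
)

```text
clock: 10.0
ee_pos: [0.4434, 0.0442, 0.1218]
orientation: [-0.296, -3.126, 0.0]
ft_force: [0.0, -1.3, -7.5]
grip_width: 0.0455
```

Request:
step_arm(
  rows=[1, 0, 0, 1, 0, 1, 0, 0, 2.4, 0, 1, 0, 0, 3.2, 0, 1, 0, 0, 3.4, 0, 1, 0, 0, 3.4, 0, 1, 0, 0, 3.4, 0],
)

```text
clock: 10.6
ee_pos: [0.445, 0.0427, 0.0386]
orientation: [0.301, 3.126, -0.0]
ft_force: [-0.3, -0.3, -7.0]
grip_width: 0.0452
```

```bash
python3 go.py 443.4 43.8 23.6 168.9
```

```text
t 10.6 tcp [445.   42.7  38.6] xa 169.0 tilt 0.05 q6 0.1 w 45.2 F [-0.3 -0.3 -7. ]
target (443.4, 43.8, 23.6, 168.9) shift [0.07 0.03 0.6 ] yaw 0.1
```

Request:
step_arm(
  rows=[1, 0.05, 0.03, 0.3, 0, 1, 0.05, 0.03, 0.5, 0, 1, 0.05, 0.03, 0.57, 0, 1, 0.05, 0.03, 0.6, 0, 1, 0.05, 0.03, 0.6, 0],
)

```text
clock: 11.1
ee_pos: [0.4431, 0.0442, 0.0236]
orientation: [0.3, 3.127, -0.0]
ft_force: [-7.2, -0.3, 13.7]
grip_width: 0.0452
```

Contact. Release and rise.

Request:
step_arm(
  rows=[0, 0, 0, -0.03, 0, 0, 0, 0, -0.03, 0, 0, 0, 0, -0.03, 0, 0, 0, 0, -0.03, 0, 0, 0, 0, -1, 0, 0, 0, 0, -2.7, 0, 0, 0, 0, -4.2, 0, 0, 0, 0, -4.5, 0],
)

```text
clock: 11.9
ee_pos: [0.445, 0.044, 0.1388]
orientation: [0.3, 3.122, 0.0]
ft_force: [0.6, -0.4, -0.8]
grip_width: 0.0855
```

```bash
python3 go.py 660.1 -84.1 130 210.4
```

```text
t 11.9 tcp [445.   44.  138.8] xa 169.0 tilt 0.3 q6 0.11 w 85.5 F [ 0.6 -0.4 -0.8]
target (660.1, -84.1, 130.0, 210.4) shift [-9.42 -3.39  0.4 ] yaw -41.4
```

Request:
step_arm(
  rows=[0, -9.42, -3.39, 0.3, -41.4, 0, -9.42, -3.39, 0.3, -41.4, 0, -9.42, -3.39, 0.3, -41.4, 0, -9.42, -3.39, 0.3, -41.4, 0, -9.42, -3.39, 0.3, -41.4, 0, -9.42, -3.39, 0.3, -41.4, 0, -9.42, -3.39, 0.3, -41.4],
)

```text
clock: 12.6
ee_pos: [0.6584, -0.0843, 0.1261]
orientation: [0.822, -3.03, -0.002]
ft_force: [-0.5, 0.1, -0.7]
grip_width: 0.0854
```

```bash
python3 go.py 660.1 -84.1 15 210.4; python3 - <<'E'
from h import *
from cell import snapshot
s=snapshot("top");cv2.imwrite("pics/top3.png",s["image"]);C=cloud(s)
m=box((abs(C[...,2]-.058)<.006),(270,290,350,375));print("vblock",rect(C[m]),m.sum())
m=box((abs(C[...,2]-.012)<.004),(405,250,470,350));print("oblong",rect(C[m]),m.sum())
m=box((abs(C[...,2]-.012)<.004),(335,170,415,250));print("round",cv2.minEnclosingCircle((C[m][:,:2]*1000).astype(np.float32)),m.sum())
E
```

```text
t 12.6 tcp [658.4 -84.3 126.1] xa -149.7 tilt 0.12 q6 -0.78 w 85.4 F [-0.5  0.1 -0.7]
target (660.1, -84.1, 15.0, 210.4) shift [-0.07 -0.03  4.44] yaw -0.1
vblock (array([0., 0.]), 0.0, 0.0, 0.0) 0
oblong (array([0., 0.]), 0.0, 0.0, 0.0) 0
round ((0.0, 0.0), 0.0) 0
```

View pics/top3.png

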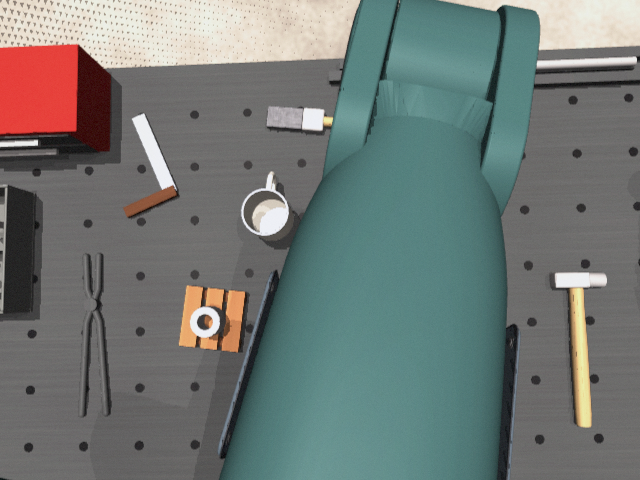

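The arm hides the plates in this view; the ring is still on the rest at (205,321). I'll go down onto the fork.

Request:
step_arm(
  rows=[0, -0.05, 0, 1, 0, 0, -0.05, 0, 2.5, 0, 0, -0.05, 0, 3.6, 0, 0, -0.05, 0, 4.2, 0, 0, -0.05, 0, 4.3, 0, 0, -0.05, 0, 4.3, 0, 0, -0.05, 0, 4.3, 0],
)

```text
clock: 13.35
ee_pos: [0.6597, -0.0831, 0.0218]
orientation: [-0.824, 3.03, -0.001]
ft_force: [-0.7, -0.3, 0.3]
grip_width: 0.0854
```

```bash
python3 go.py 660.1 -84.1 15 210.4; python3 - <<'E'
from h import *
from cell import snapshot
s=snapshot("side");cv2.imwrite("pics/side4.png",cv2.resize(s["image"][120:320,200:480],None,fx=2.5,fy=2.5))
E
```

```text
t 13.35 tcp [659.7 -83.1  21.8] xa -149.6 tilt 0.09 q6 -0.78 w 85.4 F [-0.7 -0.3  0.3]
target (660.1, -84.1, 15.0, 210.4) shift [ 0.01 -0.04  0.27] yaw 0.0
```

View pics/side4.png

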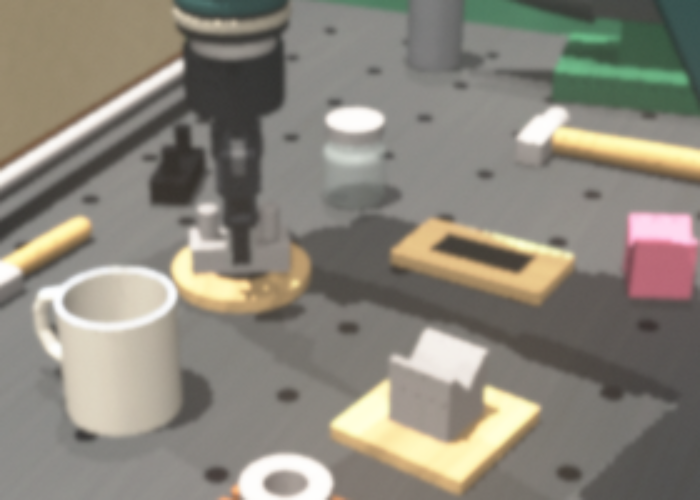

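The V-block sits square on its plate. The jaws straddle the fork between its pins, so I'll lower slightly and close.

Request:
step_arm(
  rows=[0, 0, -0.04, 0.2, 0, 0, 0, -0.04, 0.2, 0, 1, 0, -0.04, 0.2, 0, 1, 0, -0.04, 0.2, 0, 1, 0, -0.04, 0.2, 0, 1, 0, -0.04, 0.2, 0, 1, 0, -0.04, 0.2, 0, 1, 0, -0.04, 0.2, 0],
  force=70,
)

```text
clock: 14.2
ee_pos: [0.6603, -0.0843, 0.0158]
orientation: [-0.824, 3.031, -0.001]
ft_force: [0.4, -0.8, 5.3]
grip_width: 0.0326
```

```bash
python3 go.py 660.1 -84.1 15 210.4
```

```text
t 14.2 tcp [660.3 -84.3  15.8] xa -149.6 tilt 0.05 q6 -0.78 w 32.6 F [ 0.4 -0.8  5.3]
target (660.1, -84.1, 15.0, 210.4) shift [0.   0.01 0.03] yaw 0.0
```

Gripped. Lift.

Request:
step_arm(
  rows=[1, 0, 0, -0.4, 0, 1, 0, 0, -1.5, 0, 1, 0, 0, -3, 0, 1, 0, 0, -4, 0, 1, 0, 0, -4.3, 0, 1, 0, 0, -4.3, 0],
)

```text
clock: 14.8
ee_pos: [0.6601, -0.0841, 0.1233]
orientation: [-0.824, 3.031, -0.001]
ft_force: [-0.1, -0.1, -5.7]
grip_width: 0.0327
```

```bash
python3 go.py 493.6 -182.6 124 174.2; python3 - <<'E'
from h import *
from cell import snapshot
s=snapshot("side");C=cloud(s)
# oblong plate in side view
hsv=cv2.cvtColor(s["image"],cv2.COLOR_BGR2HSV)
m=box((abs(C[...,2]-.012)<.004),(345,195,435,245));print("oblong",rect(C[m]),m.sum())
E
```

```text
t 14.8 tcp [660.1 -84.1 123.3] xa -149.6 tilt 0.05 q6 -0.78 w 32.7 F [-0.1 -0.1 -5.7]
target (493.6, -182.6, 124.0, 174.2) shift [ 7.74 -0.02 -0.03] yaw 36.2
oblong (array([ 526.6, -190.9]), 87.6, 207.5, 75.7) 1212
```

Request:
step_arm(
  rows=[1, 0.7, 0, 0, 4, 1, 2, 0, 0, 10, 1, 3.5, 0, 0, 18, 1, 5, 0, 0, 25, 1, 6.3, 0, 0, 31, 1, 7.3, 0, 0, 35, 1, 7.7, 0, 0, 36, 1, 7.74, 0, 0, 36],
)

```text
clock: 15.65
ee_pos: [0.4918, -0.1822, 0.1219]
orientation: [-0.154, -3.136, -0.001]
ft_force: [0.5, 0.1, -5.7]
grip_width: 0.0324
```

Request:
step_arm(
  rows=[1, 0, 0, 1, 0, 1, 0, 0, 2.5, 0, 1, 0, 0, 3.4, 0, 1, 0, 0, 3.6, 0, 1, 0, 0, 3.6, 0, 1, 0, 0, 3.6, 0],
)

```text
clock: 16.25
ee_pos: [0.494, -0.1822, 0.0338]
orientation: [0.151, 3.137, -0.001]
ft_force: [1.0, 0.4, -4.4]
grip_width: 0.0323
```

```bash
python3 go.py 493.6 -182.6 15.8 174.2; python3 - <<'E'
from h import *
from cell import snapshot
s=snapshot("side");cv2.imwrite("pics/side5.png",cv2.resize(s["image"][120:320,200:480],None,fx=2.5,fy=2.5))
E
```

```text
t 16.25 tcp [ 494.  -182.2   33.8] xa 174.5 tilt 0.07 q6 -0.41 w 32.3 F [ 1.   0.4 -4.4]
target (493.6, -182.6, 15.8, 174.2) shift [ 0.02 -0.02  0.72] yaw 0.3
```

View pics/side5.png

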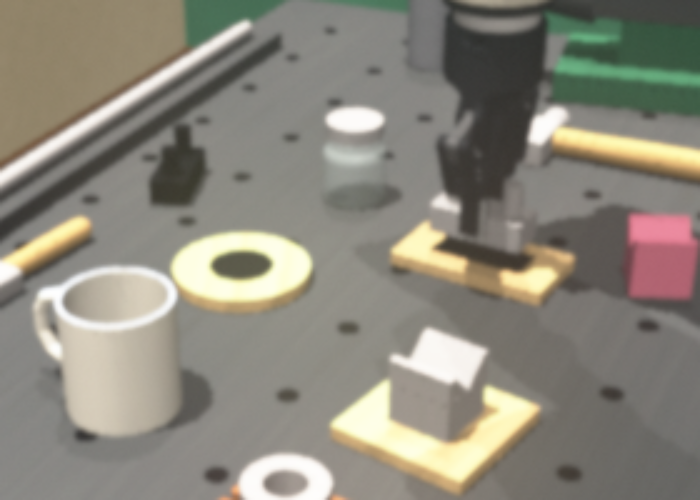

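The fork hangs parallel above its plate, so I'll lower it.

Request:
step_arm(
  rows=[1, 0, 0, 0.3, 0, 1, 0, 0, 0.5, 0, 1, 0, 0, 0.62, 0, 1, 0, 0, 0.7, 0, 1, 0, 0, 0.72, 0, 1, 0, 0, 0.72, 0],
)

```text
clock: 16.9
ee_pos: [0.4929, -0.182, 0.0158]
orientation: [0.153, 3.138, -0.0]
ft_force: [-6.2, 3.3, 16.2]
grip_width: 0.0329
```

Request:
step_arm(
  rows=[0, 0, 0, -0.03, 0, 0, 0, 0, -0.03, 0, 0, 0, 0, -0.03, 0, 0, 0, 0, -0.03, 0, 0, 0, 0, -1, 0, 0, 0, 0, -2.7, 0, 0, 0, 0, -4.2, 0, 0, 0, 0, -4.8, 0],
)

```text
clock: 17.7
ee_pos: [0.4941, -0.1827, 0.1382]
orientation: [0.153, 3.134, -0.003]
ft_force: [-0.2, 0.6, -0.6]
grip_width: 0.0852
```

```bash
python3 go.py 467 213 140 130
```

```text
t 17.7 tcp [ 494.1 -182.7  138.2] xa 174.4 tilt 0.23 q6 -0.41 w 85.2 F [-0.2  0.6 -0.6]
target (467.0, 213.0, 140.0, 130.0) shift [ 2.62 15.65 -0.11] yaw 44.4
```

Request:
step_arm(
  rows=[0, 2.62, 15.65, -0.1, 44, 0, 2.62, 15.65, -0.1, 44, 0, 2.62, 15.65, -0.1, 44, 0, 2.62, 15.65, -0.1, 44, 0, 2.62, 15.65, -0.1, 44, 0, 2.62, 15.65, -0.1, 44, 0, 2.62, 15.65, -0.1, 44, 0, 2.62, 15.65, -0.1, 44],
)

```text
clock: 18.5
ee_pos: [0.4671, 0.1935, 0.1374]
orientation: [1.318, 2.852, 0.0]
ft_force: [0.7, -0.4, 0.1]
grip_width: 0.0853
```

```bash
python3 go.py 467 213 140 130;  python3 - <<'E'
from h import *
from cell import snapshot
s=snapshot("top");cv2.imwrite("pics/top6.png",s["image"]);C=cloud(s)
m=box((abs(C[...,2]-.012)<.004),(335,170,415,250));print("round",cv2.minEnclosingCircle((C[m][:,:2]*1000).astype(np.float32)),rect(C[m]),m.sum())
m=box((C[...,2]>.06)&(C[...,2]<.075),(170,275,255,360));print("ring",rect(C[m]),m.sum())
b=(405,250,470,350)
m=box((abs(C[...,2]-.012)<.004),b);print("oblong",rect(C[m]),m.sum())
m=box((abs(C[...,2]-.036)<.006),b);print("fork",rect(C[m]),m.sum())
b=(270,290,350,375)
m=box((abs(C[...,2]-.012)<.004),b);print("square",rect(C[m]),m.sum())
m=box((abs(C[...,2]-.054)<.009),b);print("vblock",rect(C[m]),m.sum())
E
```

```text
t 18.5 tcp [467.1 193.5 137.4] xa 130.4 tilt 0.02 q6 1.1 w 85.3 F [ 0.7 -0.4  0.1]
target (467.0, 213.0, 140.0, 130.0) shift [ 0.6  0.5 -0.1] yaw 0.4
round ((658.036376953125, -82.01756286621094), 54.98162841796875) (array([657.8, -82.3]), 108.4, 109.3, 17.5) 2856
ring (array([471.4, 203.3]), 50.7, 29.3, 23.8) 318
oblong (array([ 492.7, -183. ]), 70.4, 129.8, 84.2) 1977
fork (array([ 493. , -181.4]), 34.6, 77.9, 84.0) 758
square (array([442.8,  43.6]), 100.0, 100.1, 79.0) 2395
vblock (array([442.7,  44.5]), 45.9, 46.4, 79.3) 707
```

View pics/top6.png

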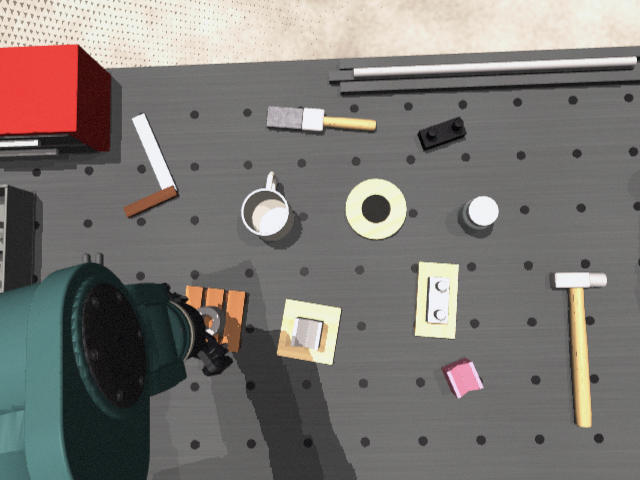

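The fork and V-block are home, each within about 2 mm and 1° of its plate. The ring is on the rest at (208,322), so I'll grip it.

Request:
step_arm(
  rows=[0, 0.6, 0.5, 0, 0, 0, 0.6, 0.5, 0, 0, 0, 0.6, 0.5, 1.3, 0, 0, 0.6, 0.5, 2.8, 0, 0, 0.6, 0.5, 3.8, 0, 0, 0.6, 0.5, 4, 0, 0, 0.6, 0.5, 4, 0, 0, 0.6, 0.5, 4, 0],
)

```text
clock: 19.35
ee_pos: [0.4682, 0.2109, 0.0385]
orientation: [1.317, 2.851, 0.002]
ft_force: [0.4, -1.0, -0.4]
grip_width: 0.0857
```

Request:
step_arm(
  rows=[1, 0, 0, 0, 0, 1, 0, 0, 0, 0, 1, 0, 0, 0, 0, 1, 0, 0, 0, 0, 1, 0, 0, 0, 0, 1, 0, 0, 0, 0],
)

```text
clock: 19.95
ee_pos: [0.4679, 0.2113, 0.0385]
orientation: [1.316, 2.851, 0.002]
ft_force: [-2.6, -0.7, 15.2]
grip_width: 0.0497
```

Request:
step_arm(
  rows=[1, 0, 0, -0.4, 0, 1, 0, 0, -1.5, 0, 1, 0, 0, -3, 0, 1, 0, 0, -4, 0, 1, 0, 0, -4.3, 0, 1, 0, 0, -4.3, 0],
)

```text
clock: 20.55
ee_pos: [0.4676, 0.2112, 0.1453]
orientation: [1.317, 2.851, 0.001]
ft_force: [1.5, 0.3, -4.5]
grip_width: 0.0494
```

```bash
python3 go.py 550 0 145 140 657.9 -82 145 140
```

```text
t 20.55 tcp [467.6 211.2 145.3] xa 130.4 tilt 0.08 q6 1.13 w 49.4 F [ 1.5  0.3 -4.5]
target (550.0, 0.0, 145.0, 140.0) shift [-8.57 -2.97  0.01] yaw -9.6
target (657.9, -82.0, 145.0, 140.0) shift [-13.86  -1.81   0.02] yaw -9.6
```

Request:
step_arm(
  rows=[1, -0.8, -0.25, 0, 0, 1, -2.3, -0.75, 0, 0, 1, -4, -1.3, 0, 0, 1, -5.8, -1.9, 0, 0, 1, -7.5, -2.3, 0, 0, 1, -9.2, -2.5, 0, 0, 1, -10.9, -2.3, 0, 0, 1, -12.4, -2, 0, 0],
)

```text
clock: 21.35
ee_pos: [0.6305, -0.0593, 0.1427]
orientation: [-1.318, -2.849, 0.001]
ft_force: [-0.1, 0.5, -2.5]
grip_width: 0.0493
```

```bash
python3 go.py 658.8 -83.7 45 130.4
```

```text
t 21.35 tcp [630.5 -59.3 142.7] xa 130.4 tilt 0.15 q6 0.64 w 49.3 F [-0.1  0.5 -2.5]
target (658.8, -83.7, 45.0, 130.4) shift [-1.49  0.24  3.9 ] yaw -0.0
```

Request:
step_arm(
  rows=[1, -1.1, 0.15, 0, 0, 1, -1.45, 0.24, 0.3, 0, 1, -1.49, 0.24, 1.4, 0, 1, -1.49, 0.24, 2.8, 0, 1, -1.49, 0.24, 3.6, 0, 1, -1.49, 0.24, 3.9, 0, 1, -1.49, 0.24, 3.9, 0, 1, -1.49, 0.24, 3.9, 0],
)

```text
clock: 22.15
ee_pos: [0.6592, -0.0817, 0.0479]
orientation: [1.317, 2.852, 0.0]
ft_force: [0.4, -0.2, -2.6]
grip_width: 0.0494
```

```bash
python3 go.py 658.8 -83.7 28.5 130.4
```

```text
t 22.15 tcp [659.2 -81.7  47.9] xa 130.4 tilt 0.04 q6 0.62 w 49.4 F [ 0.4 -0.2 -2.6]
target (658.8, -83.7, 28.5, 130.4) shift [-0.05 -0.06  0.77] yaw 0.0
```

Request:
step_arm(
  rows=[1, -0.05, -0.06, 0.4, 0, 1, -0.05, -0.06, 0.6, 0, 1, -0.05, -0.06, 0.7, 0, 1, -0.05, -0.06, 0.77, 0, 1, -0.05, -0.06, 0.77, 0, 1, -0.05, -0.06, 0.77, 0],
)

```text
clock: 22.75
ee_pos: [0.6585, -0.0838, 0.0285]
orientation: [1.317, 2.852, -0.0]
ft_force: [-4.9, 0.8, 6.7]
grip_width: 0.0491
```

Contact. Release, rise and back off clear of the top camera's view.

Request:
step_arm(
  rows=[0, 0, 0, -0.02, 0, 0, 0, 0, -0.02, 0, 0, 0, 0, -0.02, 0, 0, 0, 0, -0.02, 0, 0, 0, 0, -1, 0, 0, 0, 0, -2.7, 0, 0, 0, 0, -4.2, 0, 0, 0, 0, -5, 0],
)

```text
clock: 23.55
ee_pos: [0.6595, -0.0839, 0.1564]
orientation: [1.316, 2.849, 0.001]
ft_force: [0.9, 0.5, 0.2]
grip_width: 0.0852
```

Request:
step_arm(
  rows=[0, 13, 2, -0.5, 0, 0, 13, 2, -0.5, 0, 0, 13, 2, -0.5, 0, 0, 13, 2, -0.5, 0, 0, 13, 2, -0.5, 0, 0, 13, 2, -0.5, 0, 0, 13, 2, -0.5, 0, 0, 13, 2, -0.5, 0],
)

```text
clock: 24.35
ee_pos: [0.4841, 0.1987, 0.166]
orientation: [-1.312, -2.855, -0.001]
ft_force: [-0.5, 0.0, -0.3]
grip_width: 0.0854
```

```bash
python3 go.py;  python3 - <<'E'
from h import *
from cell import snapshot
s=snapshot("top");cv2.imwrite("pics/top7.png",s["image"]);C=cloud(s)
b=(335,170,415,250)
m=box((abs(C[...,2]-.012)<.004),b);print("round",cv2.minEnclosingCircle((C[m][:,:2]*1000).astype(np.float32)),m.sum())
m=box((abs(C[...,2]-.057)<.005),b);print("ring",rect(C[m]),m.sum(),"z range",C[m][:,2].min(),C[m][:,2].max())
b=(405,250,470,350)
m=box((abs(C[...,2]-.012)<.004),b);print("oblong",rect(C[m]))
m=box((abs(C[...,2]-.036)<.006),b);print("fork",rect(C[m]))
b=(270,290,350,375)
m=box((abs(C[...,2]-.012)<.004),b);print("square",rect(C[m]))
m=box((abs(C[...,2]-.054)<.009),b);print("vblock",rect(C[m]))
E
```

```text
t 24.35 tcp [484.1 198.7 166. ] xa 130.6 tilt 0.04 q6 1.09 w 85.4 F [-0.5  0.  -0.3]
round ((658.05126953125, -82.10414123535156), 55.03689956665039) 2187
ring (array([656.4, -81.4]), 50.4, 50.4, 14.3) 536 z range 0.05204186920251541 0.061854542387483225
oblong (array([ 492.6, -183. ]), 70.9, 129.7, 84.3)
fork (array([ 492.9, -181.6]), 34.6, 77.8, 84.0)
square (array([442.8,  43.6]), 100.0, 100.2, 79.0)
vblock (array([442.7,  44.6]), 46.0, 46.4, 78.9)
```

View pics/top7.png

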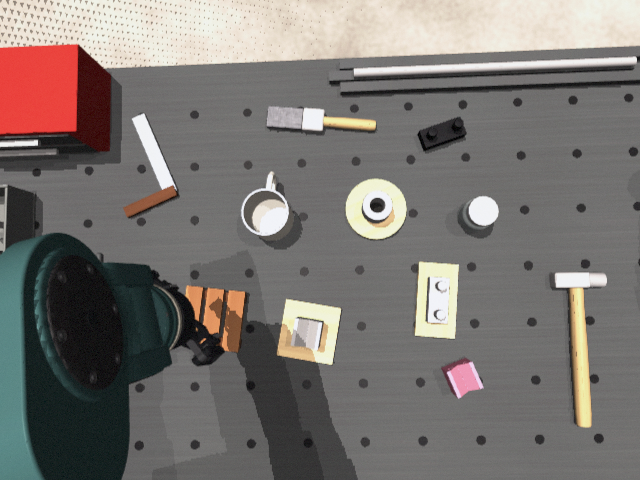

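All three tools are home: the ring at (377,207), the fork at (438,300) and the V-block at (308,333). The mug and jar haven't moved and the rest is empty, so I'll hand in.

```bash
python3 -c "
from cell import job
print(job.sign_off())"
```

```text
the job is handed in; nothing more can be done
None
```

The three tools are on their own plates and the job is handed in, at about 24 s on the robot's clock. I set the ring on the slatted rest and let go. Then I moved the V-block to the square plate, the fork to the oblong plate, and the ring from the rest to the round plate.

Last top-camera measurements:

| Tool | Offset from plate centre | Misalignment with plate edges |
|---|---|---|
| Ring | about 2 mm | not applicable |
| V-block | about 1 mm | about 0.1° |
| Fork | about 1.5 mm | about 0.3° |

- **Upright and flat:** the ring and V-block tops and the fork's block were at the heights expected for standing flat on the plates. I did not measure tilt angles directly.
- **Rest, mug and jar:** the last picture shows the rest empty and the mug and jar at the same pixel positions as at the start.
- **Arm:** it was clear of everything, with the gripper open at 166 mm height.

No check on the finished work failed. One side-camera measurement of the oblong plate came out the wrong size, so I dropped it and used the top camera. One top view mid-job was blocked by the arm, so I checked those placings again later. The sign-off itself reported no verdict.

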